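# Close and latch the tube clamp on the finished test line

### The arm

A 6-joint arm with a two-finger parallel gripper is mounted at the origin on the work surface. World frame = base frame: x ahead of the robot, y to its left, z up, the work surface at z = 0. Lengths are in m, angles in rad, forces in N, time in s.
With the tool pointing down it reaches from about 0.375 to 0.975 m from the base axis. Payload 3.8 kg.
Tool frame: the origin (TCP) lies midway between the tips of the shut fingers; the grasp point (between the pads) lies 19 mm behind it (grip_depth is the distance from the TCP to the grasp point, in m); z points along the fingers, y is the direction in which the jaws open and shut (so a half turn about z gives the same grasp; the last joint's range is limited). The gripper opens to 88 mm and grips with 3 to 60 N. Pads are 18 mm wide; open, the fingers measure 123 mm over their backs; the gripper's body (75 mm by 187 mm) begins 45 mm behind the grasp point.
Start: joints at [-1.236, 0.264, 1.604, -0, 1.274, -0.037], TCP at [0.245, -0.629, 0.239] pointing down, gripper open.
Joint ranges: [-2.63, 2.63], [-0.94, 2.18], [0.31, 2.57], [-1.31, 4.45], [0, 2.66], [-2.55, 2.55]. Speed limits (rad/s): [2.57, 2.57, 3.14, 3.14, 3.14, 3.14].

### API

Orientations are given as a unit quaternion [w, x, y, z].
In Python, from cell import * gives the robot as it stands.
- The arm moves only by the shell command python3 -m crank 'ROWS' [OPENING]. ROWS is JSON, a list of rows, each a list of 2 entries, a list of its own where there are three numbers: the shift along the tool's x, y, z in cm, then the turn, a rotation vector about the tool's x, y, z in rad. In form: [[[tx, ty, tz], [wx, wy, wz]], ...]. A call has 1 to 20 rows; each row is the pose to reach, as a shift and turn from the pose commanded when the call began, along the tool's axes at that moment; what a row does not reach only later rows make up. A row lasts 1/8 s, in which the tool goes at most 62.5 mm and 10.7 degrees, less where a joint would pass 70% of its speed; a pose out of reach is approached as far as the arm can. A call with a gripper value outside its range is refused whole. OPENING is the finger opening in cm, from 0 to 8.81, set as the call begins (- or left out, the last holds). The fingers move at their own pace and stop on an object; the grip force is fixed at half the most. Time passes only in rows, so rows that repeat a pose let the fingers close. It gives the time, the measured TCP pose, the force and the opening at its end, in the units of the state.
- get_obs(): the state, without advancing time (a new reading comes with each control period).
- read_camera(name): name is "scene" or "side" or "wrist"; returns a dict with "img" (480x640x3 uint8, blue, green, red), "vfov" (degrees; the focal length in pixels is half the picture's height over the tangent of half this angle, whatever the lens; pixels are square), "cx", "cy" (the principal point, pixels), "R" (3x3) and "t" (3): a world point X has camera coordinates R X + t; the wrist camera has in their place "mount" (4x4, takes a point from camera to tool coordinates, whose origin is the TCP and whose axes are the flange's). Camera axes: x right, y down, z forward; pixel columns grow to the right and rows downward; lengths in m; the calibration is good to about 2 mm. A picture is of the moment at which its call begins: read the wrist's pose just before it. There is no depth.
- sign_off(): hands the job in, once; it reports no verdict.
Trained networks look in a picture, given as the dict that the camera call returned (one of the last four; its "shot" number tells which), for a name from the list of things; names that differ only in an ending like _2 or _b are one class to them, and where a whole thing is asked for, a point or a joint stands for the part that bears it (a point fixed in the world has none). Each returns a list of dicts, best first, with "score" (0 to 1); they miss things now and then, are a little off and sometimes report something else, mostly with a low value. They report only what shows in the picture. A call takes as long as a camera call.
- outline_of(picture, target): "mask" (480x640 bool, what is visible of it) and "location" ([row, column] in pixels, amid what is visible of it).
- place_of(picture, target): "location" ([row, column] in pixels: a listed point, or the origin of a listed thing).
The state is a dict: "t": time; "joints": joint angles; "dq": joint speeds; "tau": joint torques, N m; "ee_pos": TCP position; "tcp_rot": TCP orientation; "force": force on the tool from outside, world axes, zero at the start; "torque": the same for the moment, N m; "opening": opening from 0.0 (shut) to 1.0 (fully open).
Only numpy, scipy, OpenCV 4.12 (cv2) and the standard library are available. Lean on these libraries where they do the work, as an engineer would, in place of code of your own. Each camera call takes 0.05 s, during which the arm holds its last target.

### The job

Two short tube lines stand on the bench, each with an open hinged clamp. On the line whose two flanged tube ends already meet, swing the upper clamp half (the one with the blue handle) fully down over the flanges, and only then fold the lever with the red end fully down across it to latch it, then let go. Leave the clamp of the unfinished line, which still lacks its clear tube, open as it is.

Things in the scene. Friction and masses are not known exactly. Their poses are not given: they have to be found in the camera images.
- paired_line: Finished line, fixed: 270 x 170 x 12 mm aluminium plate with a steel and a clear level tube (51 mm) meeting at 64 mm flanges, in a clamp ring 24 mm wide, outer radius 41 mm. Origin: plate underside, right below the flange joint. x along the tubes from steel to clear (away from the robot), y to the clamp's hinge side, z up. Tube axis at z = 75 mm.
- clamp_jaw (a joint): Finished line's upper clamp half, rad: 0 shut (stop); grows as its blue handle swings up towards the hinge, 1.57 = upright. Hinge parallel to the line's x at y 47, z 75 mm. Handle 20 mm wide, 36 long, 12 thick; shut, it lies level, its centre at x 0, y -90, z 82 mm in the line's frame. Stiff friction hinge: stays where left, 2 to 3 N at the handle moves it.
- clamp_latch (a joint): Finished line's latch lever, rad: 0 = latched, lying level from its pivot towards the line's -x (stop); 1.57 upright; beyond, it leans to +x. Pivot parallel to the line's y, at x 34, y -55, z 93 mm. Red end 24 mm long, 16 wide, 12 thick, centred 56 mm from the pivot, in line with it (latched: x -22, y -55, z 93). Stays where left; about 2 N at the red end moves it.
- spare_jaw_tip (a point): Centre of the blue handle on the open clamp half of the other, unfinished line: same build and sizes, but with the steel tube only and its far saddle empty. Bystander, leave it where it is.

How it is judged:
By the outcome, as a careful person would: the job done as asked, in the order asked, and still so for the second after the job is handed in, with the robot touching nothing.
It also fails if it takes over 38 s, if anything falls off the work surface, if the arm or the gripper's body presses on something with over 40 N, if the wrist force passes 120 N, or if a joint passes its speed limit or range.

## Working session

There is one attempt and no reset: what is moved stays moved. The work goes in short steps, Python scripts to look and compute and a shell command to move; the robot and the scene stay as the last step left them, time stands still between calls to the robot, and variables do not carry over. Pictures are saved under pics/ and viewed, and the job is handed in when it is done.

```bash
ls; mkdir -p pics
python3 - <<'E'
from cell import *
import cv2
o=get_obs();print(o['t'],o['joints'],o['ee_pos'],o['tcp_rot'],o['force'],o['opening'])
for n in("scene","side"):
    p=read_camera(n);cv2.imwrite(f"pics/{n}0.png",p["img"])
    print(n,p['vfov'],p['cx'],p['cy'],p['R'],p['t'])
    for t in("paired_line","clamp_jaw","clamp_latch","spare_jaw_tip"):
        try:
            for d in place_of(p,t)[:3]:print(t,'place',d['score'],d['location'])
        except Exception as e:print(t,e)
        try:
            for d in outline_of(p,t)[:3]:print(t,'outl',d['score'],d['location'],d['mask'].sum())
        except Exception as e:print(t,e)
E
```

```text
pics
0.0 [-1.23590411e+00  2.64742327e-01  1.60535508e+00 -6.80250936e-06
  1.27369112e+00 -3.68939089e-02] [ 0.24498336 -0.62822087  0.23740551] [-1.08528973e-03  9.82770805e-01  1.84825157e-01 -1.66202221e-04] [0.6785415  0.25214267 0.20990002] 0.9961631501187934
scene 56.88265886857253 317.61615294422006 241.90045748778067 [[ 0.00919031  0.99973983 -0.02087631]
 [ 0.59380102 -0.02225391 -0.80430412]
 [-0.80455944 -0.00500458 -0.59385105]] [ 0.00752419 -0.24503775  1.25480703]
paired_line place 0.92 [290.9, 433.4]
paired_line outl 0.6 [285.2, 439.3] 12944
clamp_jaw it knows: paired_line, spare_jaw_tip
clamp_latch it knows: paired_line, spare_jaw_tip
clamp_latch outl 0.72 [245.1, 409.4] 326
spare_jaw_tip place 0.89 [180.9, 220.6]
spare_jaw_tip outl 0.78 [206.1, 239.6] 1022
side 44.18311710949478 326.79373865920627 226.96276546249723 [[ 0.74869473 -0.66259021  0.02074628]
 [-0.33491252 -0.40507214 -0.85073507]
 [ 0.57209247  0.62999268 -0.52518514]] [-0.43036591  0.26543222  0.65951052]
paired_line outl 0.98 [208.6, 245.8] 12365
clamp_jaw it knows: paired_line, spare_jaw_tip
clamp_jaw outl 0.85 [144.3, 243.5] 967
clamp_latch it knows: paired_line, spare_jaw_tip
clamp_latch outl 0.55 [167.6, 288.7] 312
spare_jaw_tip place 0.69 [213.1, 388.1]
spare_jaw_tip outl 0.94 [238.4, 367.3] 1534
```

View pics/scene0.png

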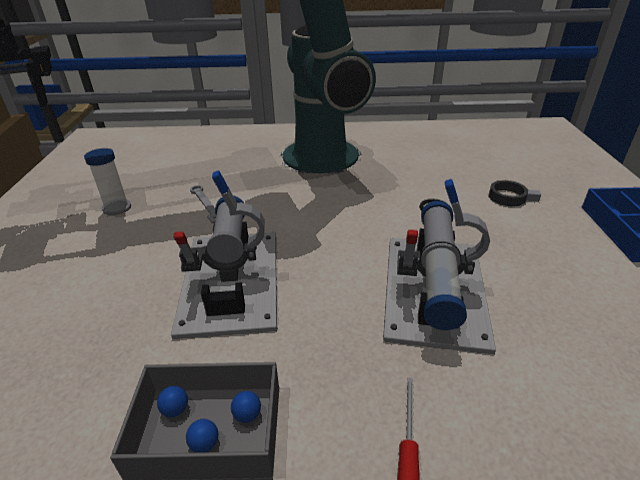

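View pics/side0.png

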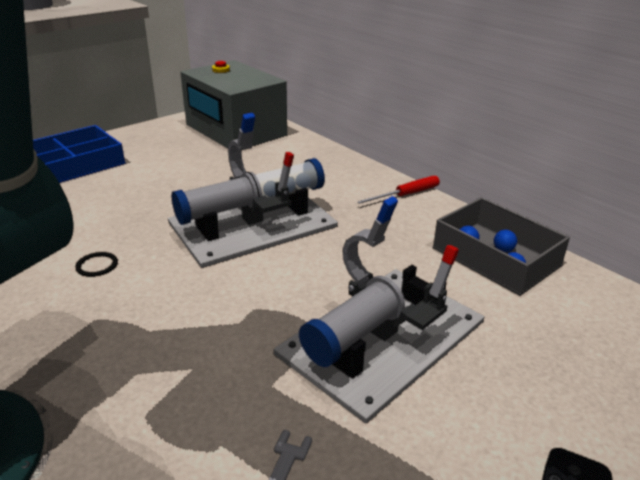

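Run:
```python
import cv2,numpy as np
a=cv2.imread("pics/scene0.png")[165:365,370:510]
b=cv2.imread("pics/side0.png")[100:275,160:345]
cv2.imwrite("pics/c1.png",cv2.resize(a,None,fx=3,fy=3,interpolation=cv2.INTER_CUBIC));cv2.imwrite("pics/c2.png",cv2.resize(b,None,fx=3,fy=3,interpolation=cv2.INTER_CUBIC))
```

```text
(no output)
```

View pics/c1.png

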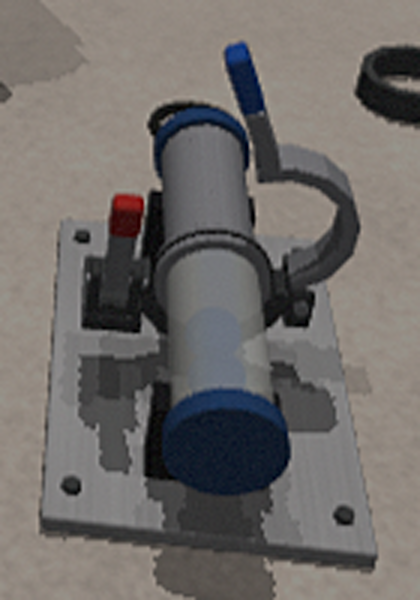

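View pics/c2.png

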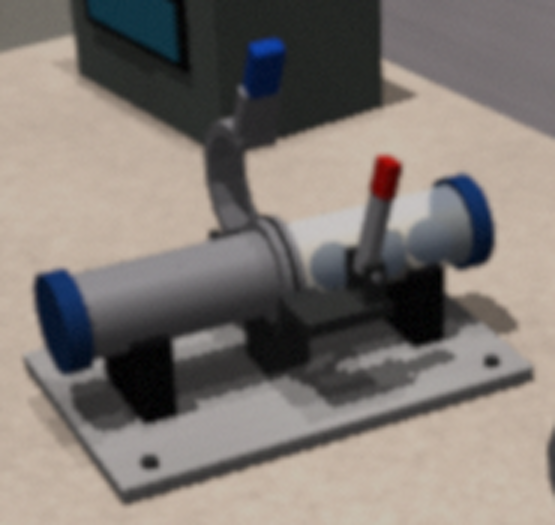

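```bash
cat > h.py <<'E'
import numpy as np
def jaw(q): c,s=np.cos(q),np.sin(q); return np.array([0,.047-.137*c+.007*s,.075+.137*s+.007*c])
def lat(q): return np.array([.034-.056*np.cos(q),-.055,.093+.056*np.sin(q)])
def W(P,x,y,a): c,s=np.cos(a),np.sin(a); return np.array([c*P[0]-s*P[1]+x,s*P[0]+c*P[1]+y,P[2]])
def proj(p,X):
    f=240/np.tan(np.radians(p['vfov']/2)); c=p['R']@X+p['t']; return np.array([p['cx']+f*c[0]/c[2],p['cy']+f*c[1]/c[2]])
E
python3 - <<'E'
from cell import *
from h import *
from scipy.optimize import least_squares
S=read_camera("scene");D=read_camera("side")
pl=lambda sx,sy:(lambda v:np.array([sx*.135,sy*.085,.012]))
obs=[(S,pl(-1,-1),(390.7,237.7)),(S,pl(1,-1),(384,338.3)),(S,pl(1,1),(495,350.7)),
(D,pl(-1,-1),(200.7,263.3)),(D,pl(-1,1),(169,219.3)),(D,pl(1,-1),(337.7,222.7)),
(S,lambda v:jaw(v[3]),(451.7,191)),(D,lambda v:jaw(v[3]),(248,122.7)),
(S,lambda v:lat(v[4]),(412,236.7)),(D,lambda v:lat(v[4]),(288.7,159))]
f=lambda v:np.concatenate([proj(p,W(g(v),*v[:3]))-np.array(u) for p,g,u in obs])
r=least_squares(f,[.6,.15,0,1.7,1.8],loss='soft_l1');print(r.x.round(4));print(f(r.x).reshape(-1,2).round(1))
v=r.x
for n,P in(("jaw",jaw(v[3])),("red",lat(v[4])),("hinge",np.array([0,.047,.075])),("pivot",np.array([.034,-.055,.093]))):print(n,W(P,*v[:3]).round(4))
print(get_obs()['t'])
E
```

```text
[ 0.5662  0.1974 -0.1814  1.1638  1.8193]
[[-0.4 -0.4]
 [-0.9 -1.5]
 [ 1.  -0.8]
 [ 0.1 -0.6]
 [-1.3 -2.4]
 [ 1.1 -1.1]
 [ 0.   0.5]
 [ 0.4 -0.4]
 [-0.3 -0.2]
 [ 0.2 -0.1]]
jaw [0.5661 0.1967 0.2036]
red [0.6033 0.1347 0.1473]
hinge [0.5747 0.2437 0.075 ]
pivot [0.5897 0.1372 0.093 ]
0.8
```

```bash
cat >> h.py <<'E'
from scipy.spatial.transform import Rotation as Ro
V=np.array([0.5662,0.1974,-0.1814])
def pose(Pline,th,flip=False,tilt='y',V=V):
    """tool x=line y, tool y=line x, z down, tilted by th about tool y"""
    a=V[2]; x=np.array([-np.sin(a),np.cos(a),0]); y=np.array([np.cos(a),np.sin(a),0]); R=np.column_stack([x,y,[0,0,-1]])
    return W(np.array(Pline),*V), R@Ro.from_rotvec([0,th,0] if tilt=='y' else [th,0,0]).as_matrix()
def rel(o,P,R):
    q=o['tcp_rot']; R0=Ro.from_quat([q[1],q[2],q[3],q[0]]).as_matrix()
    return (R0.T@(P-o['ee_pos'])*100).round(1).tolist(), Ro.from_matrix(R0.T@R).as_rotvec().round(3).tolist()
E
python3 - <<'E'
from cell import *
from h import *
from scipy.optimize import least_squares
S=read_camera("scene");D=read_camera("side")
f=lambda X:np.concatenate([proj(S,X)-[221,183],proj(D,X)-[387,210]])
r=least_squares(f,[.5,-.1,.2]);print('spare',r.x,f(r.x))
o=get_obs();q=1.1638
u=np.array([0,-np.cos(q),np.sin(q)])  # out along handle
T=jaw(q)-.004*u
print('T',T,rel(o,*pose(T+.15*u,.41)),pose(T+.15*u,.41)[0])
E
```

```text
spare [ 0.52774825 -0.16229822  0.20671863] [ 0.1455056  -0.10486612  0.12127069  0.07534999]
T [0.         0.00077978 0.19990673] ([56.8, -60.3, -9.9], [0.209, 0.374, -1.003]) [0.5556285  0.13976333 0.33765382]
```

```bash
python3 -m crank '[[[0,0,-10],[0,0,0]],[[0,0,-16],[0,0,0]],[[56.8,-60.3,-13],[0.209,0.374,-1.003]],[[56.8,-60.3,-13],[0.209,0.374,-1.003]],[[56.8,-60.3,-13],[0.209,0.374,-1.003]],[[56.8,-60.3,-13],[0.209,0.374,-1.003]],[[56.8,-60.3,-13],[0.209,0.374,-1.003]],[[56.8,-60.3,-13],[0.209,0.374,-1.003]],[[56.8,-60.3,-13],[0.209,0.374,-1.003]],[[56.8,-60.3,-13],[0.209,0.374,-1.003]],[[56.8,-60.3,-13],[0.209,0.374,-1.003]],[[56.8,-60.3,-13],[0.209,0.374,-1.003]],[[56.8,-60.3,-13],[0.209,0.374,-1.003]],[[56.8,-60.3,-13],[0.209,0.374,-1.003]],[[56.8,-60.3,-13],[0.209,0.374,-1.003]],[[56.8,-60.3,-13],[0.209,0.374,-1.003]],[[56.8,-60.3,-9.9],[0.209,0.374,-1.003]],[[56.8,-60.3,-9.9],[0.209,0.374,-1.003]],[[56.8,-60.3,-9.9],[0.209,0.374,-1.003]],[[56.8,-60.3,-9.9],[0.209,0.374,-1.003]]]' 4.5
python3 - <<'E'
from cell import *
from h import *
import cv2
o=get_obs();p=read_camera("wrist");cv2.imwrite("pics/w1.png",p['img']);print(o['joints'].round(3) if hasattr(o['joints'],'round') else o['joints'])
print(p['mount'],p['vfov'],p['cx'],p['cy'])
q=1.1638;u=np.array([0,-np.cos(q),np.sin(q)]);T=jaw(q)-.004*u
print(rel(o,*pose(T,.41)))
qq=o['tcp_rot'];R0=Ro.from_quat([qq[1],qq[2],qq[3],qq[0]]).as_matrix()
M=np.array(p['mount']);f=240/np.tan(np.radians(p['vfov']/2))
for P in (jaw(q),lat(1.819)):
    X=W(P,*V);t=R0.T@(X-o['ee_pos']);c=np.linalg.inv(M)@np.append(t,1);print('pred px',p['cx']+f*c[0]/c[2],p['cy']+f*c[1]/c[2])
for n in('clamp_jaw','clamp_latch'):
    print([(d['score'],d['location']) for d in outline_of(p,n)][:2])
E
```

```text
t: 3.4
ee_pos: [0.556, 0.1385, 0.3392]
tcp_rot: [-0.13, 0.752, 0.626, 0.157]
force: [0.0, -1.0, 0.4]
opening: 0.512
[-0.038 -0.048  1.816  0.419  1.331  0.053]
[[-1.20022261e-03 -9.49493481e-01 -3.13784463e-01  8.35074068e-02]
 [ 9.99999278e-01 -1.15944579e-03 -3.16572480e-04  3.57438436e-04]
 [-6.32325694e-05 -3.13784616e-01  9.49494187e-01 -1.45885005e-01]
 [ 0.00000000e+00  0.00000000e+00  0.00000000e+00  1.00000000e+00]] 65.49121165496463 315.4601686516564 240.65895422540902
([-0.0, -0.1, 15.2], [0.002, -0.001, -0.0])
pred px 314.06911558298214 225.03364977564365
pred px 364.30893905865685 289.0876560285661
[(0.75, [201.0, 315.3])]
[(0.61, [288.4, 361.2])]
```

View pics/w1.png

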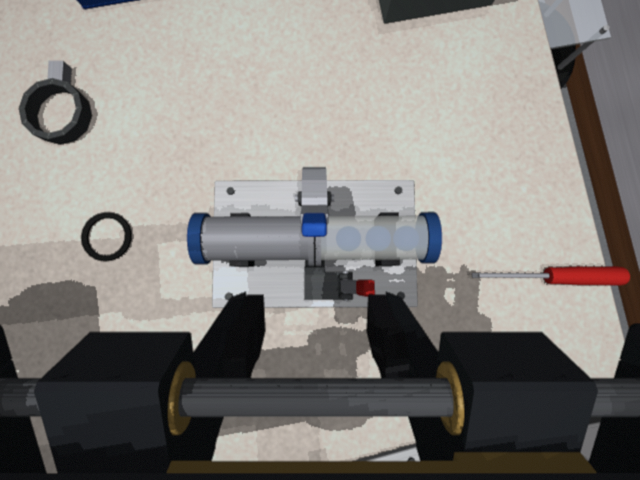

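The blue handle shows at about (314, 225) and the red end at (365, 288), both where my pose fit predicts them. I'll advance and grip the handle.

```bash
python3 -m crank '[[[0,0,5],[0,0,0]],[[0,0,9],[0,0,0]],[[0,0,12],[0,0,0]],[[0,0,14],[0,0,0]],[[0,0,15.2],[0,0,0]],[[0,0,15.2],[0,0,0]]]'
python3 - <<'E'
from cell import *
import cv2
for n in("scene","side","wrist"):
    p=read_camera(n);im=p['img']
    if n=="scene":im=cv2.resize(im[100:370,330:550],None,fx=2.5,fy=2.5)
    if n=="side":im=cv2.resize(im[40:290,120:380],None,fx=2.3,fy=2.3)
    cv2.imwrite(f"pics/{n}2.png",im)
E
```

```text
t: 4.3
ee_pos: [0.5661, 0.199, 0.1981]
tcp_rot: [-0.131, 0.752, 0.627, 0.156]
force: [0.1, -0.6, -0.0]
opening: 0.51
```

View pics/scene2.png

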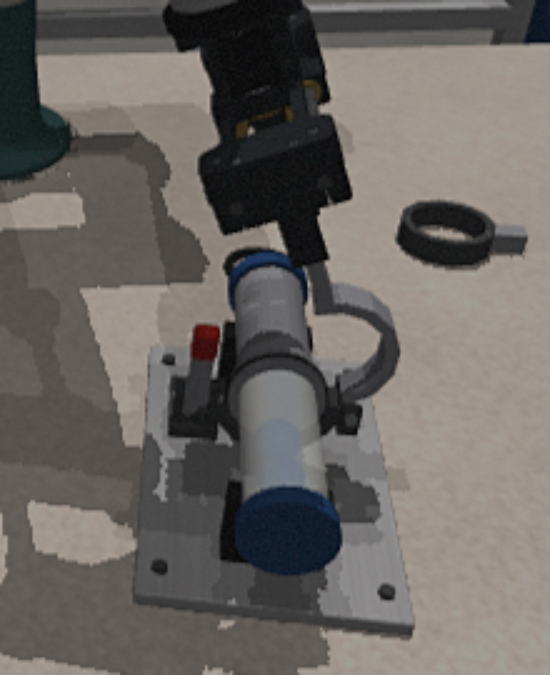

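View pics/side2.png

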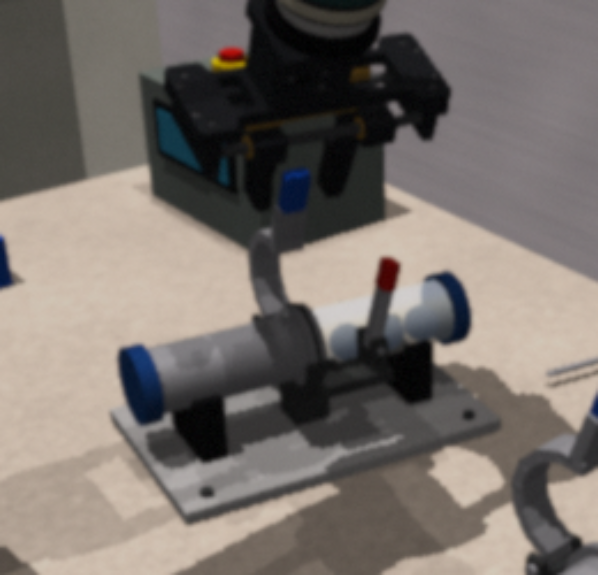

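View pics/wrist2.png

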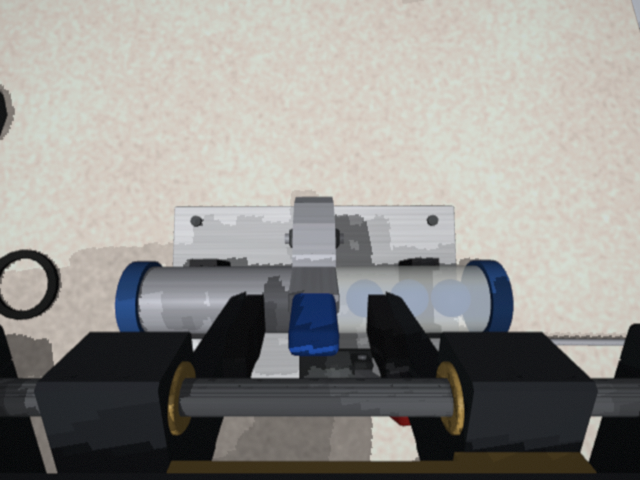

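The handle stands centred between the fingers in the wrist view, at about (313, 322). Next I'll close the fingers and work out the arc.

```bash
python3 -m crank '[[[0,0,15.2],[0,0,0]]]' --help 2>/dev/null | head -0; python3 -m crank '[[[0,0,0],[0,0,0]],[[0,0,0],[0,0,0]],[[0,0,0],[0,0,0]],[[0,0,0],[0,0,0]],[[0,0,0],[0,0,0]]]' 0
python3 - <<'E'
from cell import *
from h import *
o=get_obs();print(o['force'],o['opening'])
q0=1.1638
T=lambda q:jaw(q)-.004*np.array([0,-np.cos(q),np.sin(q)])
e=rel(o,*pose(T(q0),.41));print('resid',e)
# relative to commanded: assume commanded = pose(T(q0),.41)
P0,R0=pose(T(q0),.41)
for k in range(1,17):
    q=q0-(q0+.02)*k/16; th=.41+.64*k/16
    P,R=pose(T(q),th); print(round(q,2),(R0.T@(P-P0)*100).round(1).tolist(),[0,round(th-.41,2),0])
E
```

```text
t: 5.08
ee_pos: [0.5661, 0.1989, 0.1987]
tcp_rot: [-0.131, 0.752, 0.627, 0.156]
force: [-2.3, -1.9, 4.5]
opening: 0.22
[-2.32489625 -1.85248676  4.45003939] 0.21964024544358188
resid ([-0.0, 0.0, -0.1], [-0.0, -0.0, 0.0])
1.09 [-1.0, 0.0, -0.0] [0, 0.04, 0]
1.02 [-2.0, 0.0, 0.0] [0, 0.08, 0]
0.94 [-2.9, 0.0, 0.2] [0, 0.12, 0]
0.87 [-3.9, 0.0, 0.4] [0, 0.16, 0]
0.79 [-4.9, -0.0, 0.6] [0, 0.2, 0]
0.72 [-5.8, 0.0, 1.0] [0, 0.24, 0]
0.65 [-6.7, 0.0, 1.4] [0, 0.28, 0]
0.57 [-7.5, 0.0, 1.8] [0, 0.32, 0]
0.5 [-8.4, 0.0, 2.4] [0, 0.36, 0]
0.42 [-9.2, 0.0, 3.0] [0, 0.4, 0]
0.35 [-9.9, 0.0, 3.6] [0, 0.44, 0]
0.28 [-10.6, 0.0, 4.3] [0, 0.48, 0]
0.2 [-11.2, -0.0, 5.1] [0, 0.52, 0]
0.13 [-11.8, 0.0, 5.9] [0, 0.56, 0]
0.05 [-12.3, 0.0, 6.7] [0, 0.6, 0]
-0.02 [-12.8, 0.0, 7.6] [0, 0.64, 0]
```

```bash
python3 -m crank '[[[-1.0,0,0],[0,0.04,0]],[[-2.0,0,0],[0,0.08,0]],[[-2.9,0,0.2],[0,0.12,0]],[[-3.9,0,0.4],[0,0.16,0]],[[-4.9,0,0.6],[0,0.2,0]],[[-5.8,0,1.0],[0,0.24,0]],[[-6.7,0,1.4],[0,0.28,0]],[[-7.5,0,1.8],[0,0.32,0]]]'
python3 - <<'E'
from cell import *
from h import *
import cv2
o=get_obs();print(o['joints'])
q0=1.1638
T=lambda q:jaw(q)-.004*np.array([0,-np.cos(q),np.sin(q)])
k=8;P0,R0=pose(T(q0-(q0+.02)*k/16),.41+.64*k/16)
print('resid',rel(o,P0,R0))
for k in range(9,17):
    q=q0-(q0+.02)*k/16; th=.41+.64*k/16
    P,R=pose(T(q),th); print(round(q,2),(R0.T@(P-P0)*100).round(1).tolist(),[0,round(th-.73,2),0])
p=read_camera("side");cv2.imwrite("pics/side3.png",cv2.resize(p['img'][40:290,120:380],None,fx=2.3,fy=2.3))
E
```

```text
t: 6.08
ee_pos: [0.5553, 0.1387, 0.1526]
tcp_rot: [-0.23, 0.717, 0.598, 0.276]
force: [0.4, 3.2, 1.0]
opening: 0.223
[-0.21224663  0.15225822  2.08817248  0.84384246  1.10989353 -0.50552004]
resid ([-0.1, 0.0, -0.1], [-0.0, -0.004, 0.0])
0.5 [-1.0, -0.0, 0.2] [0, 0.04, 0]
0.42 [-1.9, -0.0, 0.6] [0, 0.08, 0]
0.35 [-2.8, -0.0, 0.9] [0, 0.12, 0]
0.28 [-3.7, 0.0, 1.4] [0, 0.16, 0]
0.2 [-4.5, -0.0, 1.9] [0, 0.2, 0]
0.13 [-5.3, 0.0, 2.5] [0, 0.24, 0]
0.05 [-6.1, -0.0, 3.1] [0, 0.28, 0]
-0.02 [-6.8, -0.0, 3.8] [0, 0.32, 0]
```

View pics/side3.png

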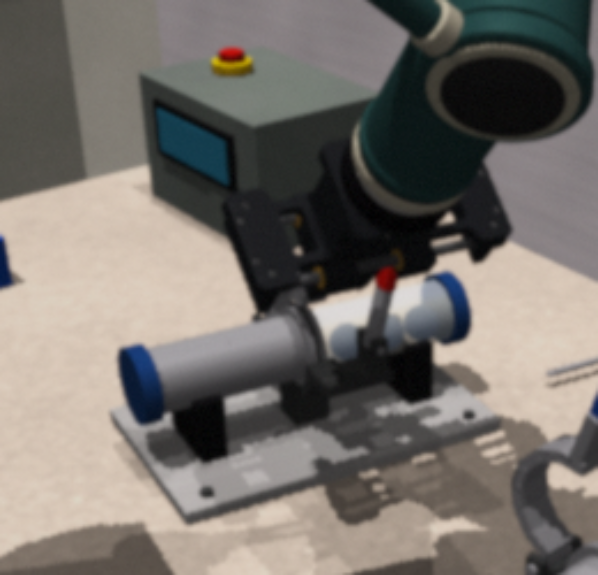

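The handle is about half way down and still gripped, and the body clears the red end. I'll keep the tilt fixed from here so the wrist stays clear of the spare clamp.

```bash
python3 -m crank '[[[-1.0,0,0.2],[0,0,0]],[[-1.9,0,0.6],[0,0,0]],[[-2.8,0,0.9],[0,0,0]],[[-3.7,0,1.4],[0,0,0]],[[-4.5,0,1.9],[0,0,0]],[[-5.3,0,2.5],[0,0,0]]]'
python3 -m crank '[[[-0.4,0,0.3],[0,0,0]],[[-0.8,0,0.6],[0,0,0]]]'
python3 - <<'E'
from cell import *
from h import *
import cv2
o=get_obs()
T=lambda q:jaw(q)-.004*np.array([0,-np.cos(q),np.sin(q)])
for q in(.05,0,-.02):print('rel',q,rel(o,*pose(T(q),.73)))
for n in("scene","side"):
    p=read_camera(n);im=p['img']
    im=cv2.resize(im[100:370,330:550],None,fx=2.2,fy=2.2) if n=="scene" else cv2.resize(im[40:290,120:420],None,fx=2.3,fy=2.3)
    cv2.imwrite(f"pics/{n}4.png",im)
E
```

```text
t: 6.88
ee_pos: [0.551, 0.1143, 0.0972]
tcp_rot: [-0.227, 0.718, 0.599, 0.273]
force: [-3.9, -8.4, 4.5]
opening: 0.217
t: 7.12
ee_pos: [0.5507, 0.1127, 0.0873]
tcp_rot: [-0.228, 0.718, 0.599, 0.273]
force: [-2.1, -4.7, 3.2]
opening: 0.225
rel 0.05 ([0.1, -0.0, -0.1], [0.0, 0.003, 0.001])
rel 0 ([-0.3, -0.0, 0.4], [0.0, 0.003, 0.001])
rel -0.02 ([-0.5, -0.0, 0.6], [0.0, 0.003, 0.001])
```

View pics/side4.png

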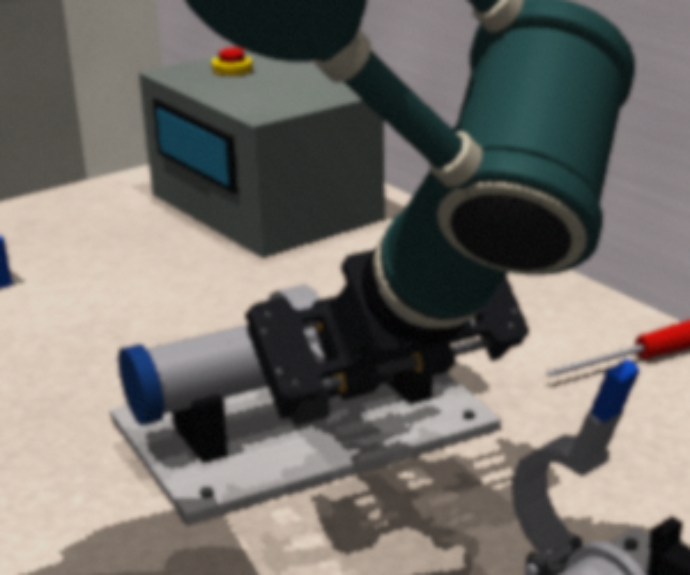

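View pics/scene4.png

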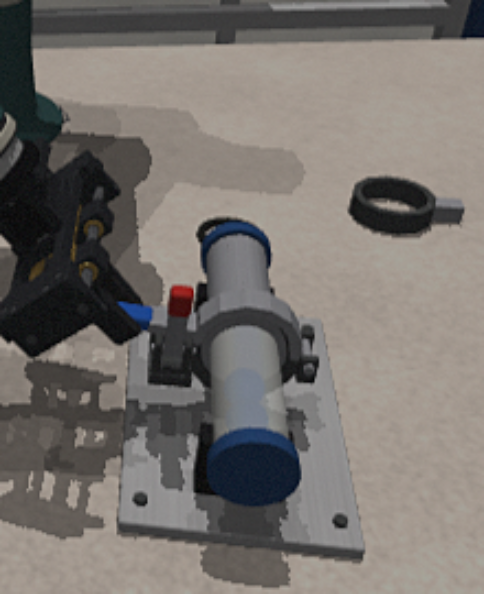

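Almost shut. I'll press the last few millimetres against the stop while watching the force.

```bash
python3 -m crank '[[[-0.2,0,0.2],[0,0,0]],[[-0.3,0,0.4],[0,0,0]],[[-0.4,0,0.5],[0,0,0]],[[-0.4,0,0.5],[0,0,0]]]'
python3 -m crank '[[[-0.1,0,0.2],[0,0,0]],[[-0.1,0,0.2],[0,0,0]]]'
python3 -m crank '[[[-0.1,0,0.2],[0,0,0]],[[-0.1,0,0.2],[0,0,0]]]'
python3 - <<'E'
from cell import *
from h import *
o=get_obs()
T=lambda q:jaw(q)-.004*np.array([0,-np.cos(q),np.sin(q)])
for q in(0,):print('rel',q,rel(o,*pose(T(q),.73)))
E
```

```text
t: 7.72
ee_pos: [0.5506, 0.1121, 0.0803]
tcp_rot: [-0.227, 0.718, 0.599, 0.273]
force: [-4.5, -10.4, 3.2]
opening: 0.224
t: 7.98
ee_pos: [0.5505, 0.112, 0.0777]
tcp_rot: [-0.226, 0.718, 0.599, 0.272]
force: [-5.0, -12.0, 2.1]
opening: 0.224
t: 8.22
ee_pos: [0.5506, 0.1121, 0.0752]
tcp_rot: [-0.226, 0.718, 0.599, 0.272]
force: [-6.1, -15.6, 1.9]
opening: 0.223
rel 0 ([0.5, -0.0, -0.5], [0.001, 0.008, 0.001])
```

The force isn't rising though the TCP is below the expected stop, so the pads may be slipping. I'll let go, back off and look.

```bash
python3 -m crank '[[[0,0,0],[0,0,0]],[[0,0,0],[0,0,0]],[[0,0,0],[0,0,0]],[[0,0,-3],[0,0,0]],[[0,0,-8],[0,0,0]],[[0,0,-14],[0,0,0]],[[0,0,-20],[0,0,0]],[[0,0,-20],[0,0,0]]]' 4.5
python3 - <<'E'
from cell import *
from h import *
import cv2
o=get_obs();print(o['force'])
ps={}
for n in("scene","side","wrist"):
    p=read_camera(n);im=p['img'].copy();ps[n]=p
    if n!="wrist":
        for q,c in((0,(0,255,0)),(.06,(0,255,255)),(.12,(255,0,255))):
            u=proj(p,W(jaw(q),*V));print(n,q,u)
    im=cv2.resize(im[160:370,360:520],None,fx=3,fy=3) if n=="scene" else cv2.resize(im[100:290,150:350],None,fx=3,fy=3) if n=="side" else im
    cv2.imwrite(f"pics/{n}5.png",im)
for n in("scene","side"):
    print(n,[(d['score'],d['location']) for d in outline_of(ps[n],'clamp_jaw')][:2],[(d['score'],d['location']) for d in outline_of(ps[n],'clamp_latch')][:2])
E
```

```text
t: 9.22
ee_pos: [0.5296, -0.0188, 0.2304]
tcp_rot: [-0.224, 0.718, 0.598, 0.276]
force: [0.2, 0.5, -1.0]
opening: 0.511
[ 0.17883078  0.51056234 -0.95277356]
scene 0 [387.131728   249.53936067]
scene 0.06 [387.87104405 245.7666444 ]
scene 0.12 [388.90902613 241.99462644]
side 0 [274.12065204 207.66781405]
side 0.06 [273.81492232 203.26876079]
side 0.12 [273.37570516 198.74023177]
scene [(0.8, [247.4, 430.2])] [(0.63, [244.3, 410.0])]
side [(0.81, [188.2, 259.7])] [(0.6, [179.6, 284.3])]
```

View pics/scene5.png

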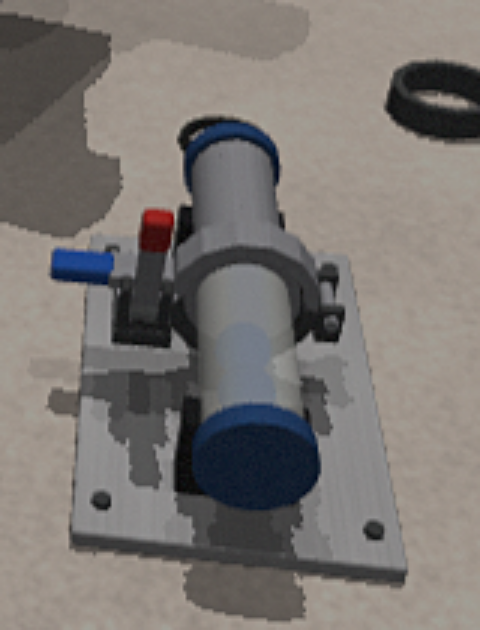

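View pics/side5.png

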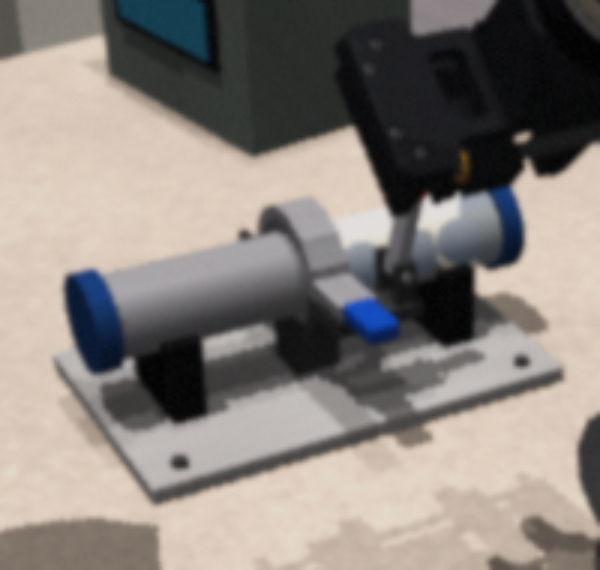

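View pics/wrist5.png

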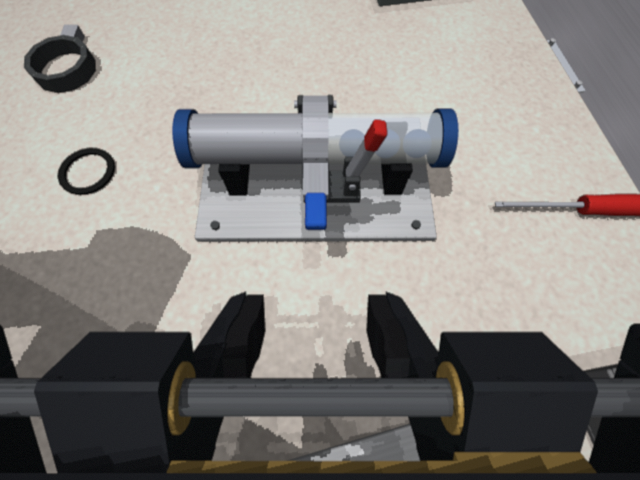

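Handle centre is at (387.3, 248.7) in scene and (273.7, 206.7) in side, so the jaw sits at about 0.01 rad, effectively shut. To be sure it is on the stop, I'll press it from above with shut fingers.

Run:
```python
from cell import *
from h import *
o=get_obs()
for z in(.125,.096,.09):print(z,rel(o,*pose([0,-.088,z],.73)))
```

```text
0.125 ([2.8, 0.2, 15.9], [-0.004, -0.001, -0.001])
0.096 ([0.9, 0.2, 18.1], [-0.004, -0.001, -0.001])
0.09 ([0.5, 0.2, 18.6], [-0.004, -0.001, -0.001])
```

```bash
python3 -m crank '[[[2.8,0.2,5],[0,0,0]],[[2.8,0.2,10],[0,0,0]],[[2.8,0.2,14],[0,0,0]],[[2.8,0.2,15.9],[0,0,0]],[[2.2,0.2,16.6],[0,0,0]],[[1.5,0.2,17.4],[0,0,0]],[[0.9,0.2,18.1],[0,0,0]],[[0.5,0.2,18.6],[0,0,0]],[[0.5,0.2,18.6],[0,0,0]]]' 0
python3 -m crank '[[[-0.1,0,0.2],[0,0,0]],[[-0.2,0,0.3],[0,0,0]],[[-0.2,0,0.3],[0,0,0]]]'
```

```text
t: 10.7
ee_pos: [0.5528, 0.1086, 0.0935]
tcp_rot: [-0.229, 0.717, 0.598, 0.275]
force: [-6.8, -7.0, 13.3]
opening: 0.0
t: 11.08
ee_pos: [0.553, 0.1088, 0.0928]
tcp_rot: [-0.229, 0.716, 0.599, 0.276]
force: [-15.5, -16.1, 31.0]
opening: 0.004
```

At the stop: 31 N with no further travel, so the jaw is shut. I'll retreat and set up for the latch.

```bash
python3 - <<'E'
from cell import *
from h import *
o=get_obs()
print(rel(o,*pose([.086,-.055,.26],0)))
E
python3 -m crank '[[[0.3,0,-3],[0,0,0]],[[0.3,0,-8],[0,0,0]],[[0.3,0,-14],[0,0,0]],[[0.3,0,-14],[0,0,0]]]'
python3 - <<'E'
from cell import *
from h import *
o=get_obs();print(o['force'])
print(rel(o,*pose([.086,-.055,.26],0)))
E
```

```text
([13.7, 8.4, -10.1], [0.002, -0.734, 0.004])
t: 11.58
ee_pos: [0.5387, 0.0168, 0.1981]
tcp_rot: [-0.224, 0.718, 0.598, 0.277]
force: [0.2, 0.8, -0.1]
opening: 0.003
[ 0.18501792  0.84050568 -0.11681076]
([13.6, 8.1, 3.9], [0.01, -0.728, -0.001])
```

```bash
python3 -m crank '[[[6,4,-2],[0,-0.18,0]],[[13.6,8.1,3.9],[0.01,-0.728,0]],[[13.6,8.1,3.9],[0.01,-0.728,0]],[[13.6,8.1,3.9],[0.01,-0.728,0]],[[13.6,8.1,3.9],[0.01,-0.728,0]],[[13.6,8.1,3.9],[0.01,-0.728,0]],[[13.6,8.1,3.9],[0.01,-0.728,0]]]'
python3 - <<'E'
from cell import *
from h import *
import cv2
from scipy.optimize import least_squares
o=get_obs()
print(rel(o,*pose([.086,-.055,.145],0)))
S=read_camera("scene");D=read_camera("side");w=read_camera("wrist")
for p in(S,D):
    print(proj(p,W(lat(1.819),*V)),[(d['score'],d['location']) for d in outline_of(p,'clamp_latch')][:2],proj(p,W(jaw(0),*V)))
cv2.imwrite("pics/s6.png",cv2.resize(S['img'][100:370,330:550],None,fx=2.5,fy=2.2));cv2.imwrite("pics/d6.png",cv2.resize(D['img'][100:290,150:350],None,fx=3,fy=3))
E
```

```text
t: 12.45
ee_pos: [0.6374, 0.1291, 0.2545]
tcp_rot: [-0.005, 0.768, 0.641, -0.002]
force: [0.2, 0.3, -0.4]
opening: 0.006
([-0.1, 0.5, 10.9], [-0.011, -0.003, 0.001])
[411.68870514 236.51220083] [(0.58, [241.9, 409.8])] [387.131728   249.53936067]
[288.87738528 158.92425478] [(0.71, [167.0, 284.4])] [274.12065204 207.66781405]
```

View pics/s6.png

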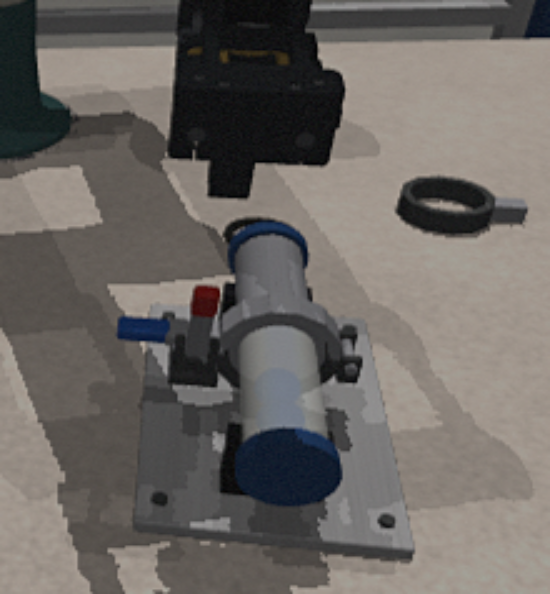

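View pics/d6.png

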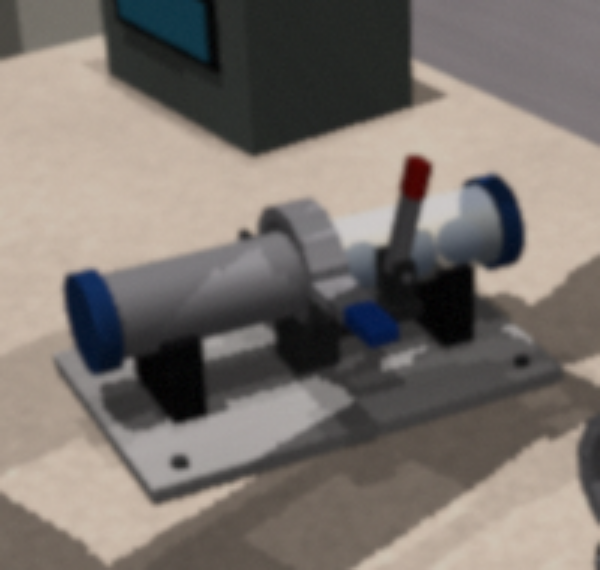

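The latch hasn't moved, and the handle still reads shut. I'll descend beside the red end on its +x side.

```bash
python3 -m crank '[[[-0.1,0.5,4],[-0.01,0,0]],[[-0.1,0.5,8],[-0.01,0,0]],[[-0.1,0.5,10.9],[-0.01,0,0]],[[-0.1,0.5,10.9],[-0.01,0,0]]]'
python3 - <<'E'
from cell import *
from h import *
o=get_obs();print(o['force'],rel(o,*pose([.086,-.055,.145],0)))
for k in range(0,13):
    q=1.57*(1-k/12); r=.052; w=.0175-.006*k/12
    C=np.array([.034-r*np.cos(q)+.006*np.sin(q),.093+r*np.sin(q)+.006*np.cos(q)])
    print(round(q,2),rel(o,*pose([C[0]+w,-.055,C[1]],0))[0])
E
```

```text
t: 13.2
ee_pos: [0.6396, 0.1288, 0.1433]
tcp_rot: [-0.002, 0.767, 0.641, -0.002]
force: [0.4, 0.3, 0.7]
opening: 0.005
[0.39769205 0.28939516 0.6739846 ] ([-0.1, 0.1, -0.2], [-0.005, -0.0, 0.003])
1.57 [-0.1, -2.7, -0.2]
1.44 [-0.1, -3.4, -0.2]
1.31 [-0.1, -4.2, -0.1]
1.18 [-0.1, -4.9, 0.0]
1.05 [-0.1, -5.6, 0.3]
0.92 [-0.1, -6.2, 0.6]
0.79 [-0.1, -6.9, 1.0]
0.65 [-0.1, -7.4, 1.4]
0.52 [-0.1, -7.9, 2.0]
0.39 [-0.1, -8.3, 2.5]
0.26 [-0.1, -8.7, 3.2]
0.13 [-0.1, -8.9, 3.8]
0.0 [-0.1, -9.1, 4.5]
```

```bash
python3 -m crank '[[[-0.1,-1,-0.2],[0,0,0]],[[-0.1,-1.8,-0.2],[0,0,0]],[[-0.1,-2.7,-0.2],[0,0,0]],[[-0.1,-3.4,-0.2],[0,0,0]],[[-0.1,-4.2,-0.1],[0,0,0]],[[-0.1,-4.9,0],[0,0,0]],[[-0.1,-5.6,0.3],[0,0,0]],[[-0.1,-6.2,0.6],[0,0,0]],[[-0.1,-6.9,1.0],[0,0,0]],[[-0.1,-7.4,1.4],[0,0,0]]]'
python3 - <<'E'
from cell import *
from h import *
import cv2
o=get_obs();print(o['force'])
for k in range(7,14):
    q=1.57*(1-k/12); r=.052; w=.0175-.006*k/12
    C=np.array([.034-r*np.cos(q)+.006*np.sin(q),.093+r*np.sin(q)+.006*np.cos(q)])
    print(round(q,2),rel(o,*pose([C[0]+w,-.055,C[1]],0))[0])
D=read_camera("side")
cv2.imwrite("pics/d7.png",cv2.resize(D['img'][100:290,150:350],None,fx=3,fy=3))
E
```

```text
t: 14.45
ee_pos: [0.5682, 0.1419, 0.1319]
tcp_rot: [-0.001, 0.767, 0.642, 0.001]
force: [-0.4, -0.4, 2.5]
opening: 0.006
[-0.3875067  -0.36016286  2.52825692]
0.65 [-0.1, -0.2, 0.3]
0.52 [-0.1, -0.7, 0.8]
0.39 [-0.1, -1.1, 1.3]
0.26 [-0.1, -1.4, 2.0]
0.13 [-0.1, -1.7, 2.6]
0.0 [-0.1, -1.8, 3.3]
-0.13 [-0.1, -1.9, 4.0]
```

View pics/d7.png

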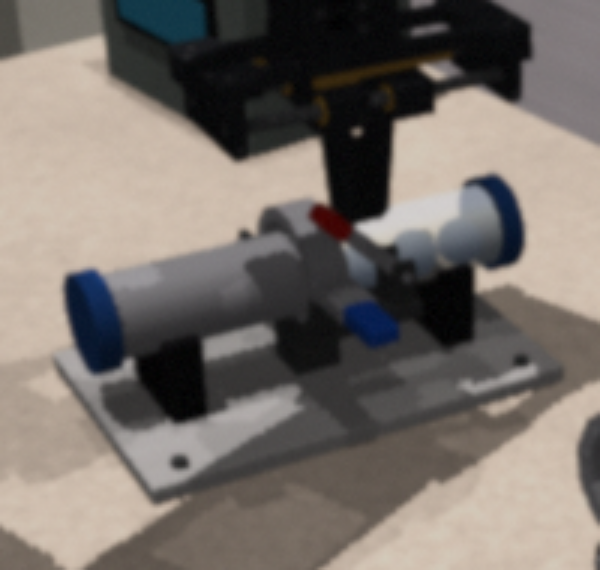

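The lever is folding, with the red end at crop (330, 220) under the finger. I'll carry on down to the stop.

```bash
python3 -m crank '[[[0,-0.5,0.3],[0,0,0]],[[0,-1.1,0.8],[0,0,0]],[[0,-1.6,1.3],[0,0,0]],[[0,-2.0,2.0],[0,0,0]],[[0,-2.3,2.6],[0,0,0]],[[0,-2.5,3.0],[0,0,0]],[[0,-2.5,3.3],[0,0,0]],[[0,-2.5,3.3],[0,0,0]]]'
```

```text
t: 15.5
ee_pos: [0.5438, 0.1463, 0.0994]
tcp_rot: [-0.001, 0.767, 0.642, 0.001]
force: [-1.7, 0.0, 3.5]
opening: 0.007
```

```bash
python3 -m crank '[[[0,0,0.1],[0,0,0]],[[0,0,0.2],[0,0,0]],[[0,0,0.2],[0,0,0]]]';python3 -m crank '[[[0,0,0.1],[0,0,0]],[[0,0,0.2],[0,0,0]],[[0,0,0.2],[0,0,0]]]'
```

```text
t: 15.88
ee_pos: [0.5438, 0.1464, 0.0991]
tcp_rot: [-0.001, 0.767, 0.642, 0.001]
force: [-6.5, -0.8, 12.3]
opening: 0.005
t: 16.25
ee_pos: [0.5439, 0.1465, 0.0987]
tcp_rot: [-0.001, 0.767, 0.642, 0.001]
force: [-12.1, -2.1, 23.4]
opening: 0.001
```

The lever is on its stop: 23 N at z = 0.099, as predicted. Now I'll retreat straight up and check.

```bash
python3 -m crank '[[[0,0,-2],[0,0,0]],[[0,0,-7],[0,0,0]],[[0,0,-13],[0,0,0]],[[0,0,-19],[0,0,0]],[[0,0,-22],[0,0,0]],[[0,0,-22],[0,0,0]],[[0,0,-22],[0,0,0]]]'
python3 - <<'E'
from cell import *
from h import *
import cv2
o=get_obs();print(o['force'],o['dq'].round(3))
for n,sl in(("scene",(slice(160,360),slice(360,520))),("side",(slice(100,290),slice(150,350)))):
    p=read_camera(n)
    for q in(0,.05):print(n,q,'jaw',proj(p,W(jaw(q),*V)).round(1),'red',proj(p,W(lat(q),*V)).round(1))
    print([(d['score'],d['location']) for d in place_of(p,'spare_jaw_tip')][:2])
    cv2.imwrite(f"pics/{n}8.png",cv2.resize(p['img'][sl],None,fx=3,fy=3))
E
```

```text
t: 17.12
ee_pos: [0.5434, 0.1456, 0.3134]
tcp_rot: [-0.001, 0.767, 0.642, -0.0]
force: [-0.6, -0.5, -0.1]
opening: -0.0
[-0.56509784 -0.47266949 -0.06111786] [-0.002  0.014  0.022 -0.001  0.006 -0.002]
scene 0 jaw [387.1 249.5] red [408.5 238.6]
scene 0.05 jaw [387.7 246.4] red [408.7 237.4]
[(0.97, [182.6, 219.7])]
side 0 jaw [274.1 207.7] red [253.1 196.3]
side 0.05 jaw [273.9 204. ] red [253.1 194.8]
[(0.75, [209.1, 386.4])]
```

View pics/scene8.png

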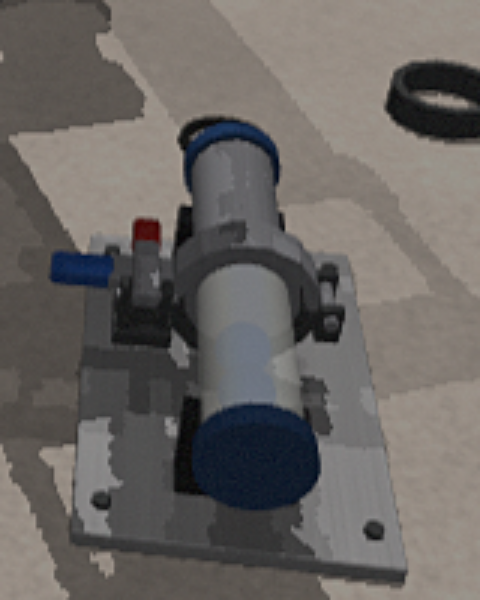

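View pics/side8.png

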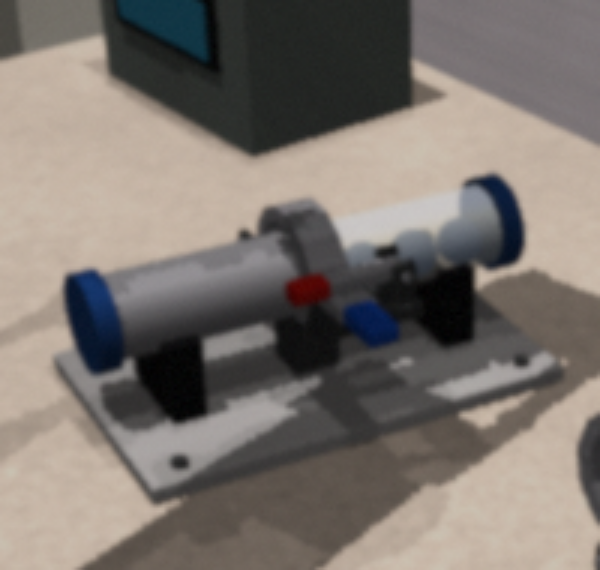

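Red end is at (252.7, 196.7) in the side view and the handle at (387.3, 249.7) in the scene view, both matching 0 rad. The spare clamp is unmoved.

```bash
python3 -c "
from cell import *
print(sign_off(),get_obs()['t'])"
```

```text
the job is handed in; nothing more can be done
the job is handed in; nothing more can be done
```

The finished line's clamp is shut and latched, in that order, and I handed the job in at about 17 s of the 38 s allowed.

- **Clamp half:** I gripped the blue handle and swung it down, but the pads seemed to slip near the end. I let go and pressed it onto its stop with shut fingers, reaching 31 N with almost no further movement.
- **Latch lever:** I swept the red end over and pressed it down to its stop. The force was 23 N at z = 0.099 m, the height predicted for latched.
- **Final pictures:** The handle in the scene view and the red end in the side view were within about half a pixel of their fully shut positions. The red end in the scene view read about 2 px high, probably because the lever partly hides it there.
- **Spare clamp:** It is still open. The network's reading of its tip moved by 2 px in the scene view and 4 px in the side view, which I put down to network noise; I did not measure it separately.
- **Robot:** At hand-in it was about 0.2 m above the clamp, touching nothing.

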